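# Wheel-nut sockets back from the carrying rack to the cart's holders

## Task

The wheels are back on: put the four wheel-nut sockets from the white carrying rack back on the tool cart's rail, each into the holder of its own colour, standing upright and right down in the pocket as they stand now (nose down, square drive up, ready for the impact gun). Keep them upright, set them down without dropping them, and leave the spray can and the screwdriver where they are.

Things in the scene. Friction and masses are not known exactly. Their poses are not given: they have to be found in the camera images.
- socket_blue: wheel-nut socket with blue sleeve, upright in a 46 mm square pocket, 20 mm deep (floor 8 mm above table) of the fixed white rack (66 mm wide, 28 tall; four pockets in a row, 70 mm apart). Round, 84 mm tall: sleeve 28 mm diameter from 4 to 62 mm above the foot (grip here), above it a black drive end 24 mm in diameter. 0.14 to 0.47 kg. Origin: centre of foot, z up; its yaw means nothing.
- socket_yellow: wheel-nut socket with yellow sleeve, upright in a 46 mm square pocket, 20 mm deep (floor 8 mm above table) of the fixed white rack (66 mm wide, 28 tall; four pockets in a row, 70 mm apart). Round, 84 mm tall: sleeve 31 mm diameter from 4 to 62 mm above the foot (grip here), above it a black drive end 24 mm in diameter. 0.14 to 0.47 kg. Origin: centre of foot, z up; its yaw means nothing.
- socket_red: wheel-nut socket with red sleeve, upright in a 46 mm square pocket, 20 mm deep (floor 8 mm above table) of the fixed white rack (66 mm wide, 28 tall; four pockets in a row, 70 mm apart). Round, 84 mm tall: sleeve 34 mm diameter from 4 to 62 mm above the foot (grip here), above it a black drive end 24 mm in diameter. 0.14 to 0.47 kg. Origin: centre of foot, z up; its yaw means nothing.
- socket_green: wheel-nut socket with green sleeve, upright in a 46 mm square pocket, 20 mm deep (floor 8 mm above table) of the fixed white rack (66 mm wide, 28 tall; four pockets in a row, 70 mm apart). Round, 84 mm tall: sleeve 38 mm diameter from 4 to 62 mm above the foot (grip here), above it a black drive end 24 mm in diameter. 0.14 to 0.47 kg. Origin: centre of foot, z up; its yaw means nothing.
- holder_blue: blue socket holder, fixed and empty, one of four in a row (about 70 mm apart) on a low rail: block 62 x 62 x 24 mm with an open square pocket 40 mm wide, edges bevelled, 19 mm deep. Origin: centre of its underside, 8 mm above the table; z up, x across the row, y along it. Pocket centred on the origin; its floor is 5 mm and the block's top 24 mm above the origin.
- holder_yellow: yellow socket holder, fixed and empty, one of four in a row (about 70 mm apart) on a low rail: block 62 x 62 x 24 mm with an open square pocket 43 mm wide, edges bevelled, 19 mm deep. Origin: centre of its underside, 8 mm above the table; z up, x across the row, y along it. Pocket centred on the origin; its floor is 5 mm and the block's top 24 mm above the origin.
- holder_red: red socket holder, fixed and empty, one of four in a row (about 70 mm apart) on a low rail: block 62 x 62 x 24 mm with an open square pocket 46 mm wide, edges bevelled, 19 mm deep. Origin: centre of its underside, 8 mm above the table; z up, x across the row, y along it. Pocket centred on the origin; its floor is 5 mm and the block's top 24 mm above the origin.
- holder_green: green socket holder, fixed and empty, one of four in a row (about 70 mm apart) on a low rail: block 62 x 62 x 24 mm with an open square pocket 50 mm wide, edges bevelled, 19 mm deep. Origin: centre of its underside, 8 mm above the table; z up, x across the row, y along it. Pocket centred on the origin; its floor is 5 mm and the block's top 24 mm above the origin.
- spray_can: bystander: orange spray can with red cap, 52 mm in diameter, 185 mm tall, standing to the right of the racks. Origin: centre of its foot.
- screwdriver: bystander: screwdriver with red handle lying to the left of the racks, blade along its +x, about 200 mm long. Origin: under its middle.
Things that resemble listed ones, but are neither listed nor needed, are in the scene too. Leave any orange or purple look-alike of the socket_green alone.

How it is judged:
By the outcome, as a careful person would: the job done as asked, in the order asked, and still so for the second after the job is handed in, with the robot touching nothing.
It also fails if it takes over 99 s, if anything falls off the work surface, if the arm or the gripper's body presses on something with over 40 N, if the wrist force passes 120 N, or if a joint passes its speed limit or range.

## Robot

A 6-joint arm with a two-finger parallel gripper is mounted at the origin on the work surface. World frame = base frame: x ahead of the robot, y to its left, z up, the work surface at z = 0. Lengths are in m, angles in rad, forces in N, time in s.
With the tool pointing down it reaches from about 0.35 to 0.95 m from the base axis. Payload 17.4 kg.
Tool frame: the origin (TCP) lies at the very end of the fingers, on their centre line; the grasp point (between the pads) lies ctrl.grip_depth behind it (ctrl.grip_depth is the distance from the TCP to the grasp point, in m); z points along the fingers, y is the line along which they close (so a half turn about z gives the same grasp; the last joint's range is limited). The gripper opens to 93 mm and grips with 3 to 60 N. Pads are 15 mm wide; open, the fingers measure 128 mm over their backs; the gripper's body (75 mm by 188 mm) begins 65 mm behind the grasp point.
Start: joints at [-1.366, 0.116, 1.442, -0, 1.584, -0.038], TCP at [0.162, -0.655, 0.219] pointing down, gripper open.
Joint ranges: [-2.83, 2.83], [-0.83, 2.19], [0.07, 2.5], [-1.14, 4.28], [0.01, 3], [-2.97, 2.97]. Speed limits (rad/s): [1.89, 1.89, 2.22, 3.14, 3.14, 3.14].

## Interface

Orientations are given as a unit quaternion [w, x, y, z].
In Python, from cell import ctrl, camera, camera_params, job gives the robot as it stands. The module is installed in compiled form; this text tells all that it offers.
- The arm moves only by the tool step_arm, never from a script. Its argument "increments" is a list that holds one entry, the list of rows, each a list of 5 numbers: the shift along the tool's x, y, z in m, then the turn about the tool's z in degrees, then the closure, from -1 (fully open) to 1 (shut), so that 0 is half open. A call has 1 to 10 rows; each row shifts and turns the commanded pose from where the row before left it, along the tool's axes as they then stand; what a row does not reach is not made up. A row lasts 1/8 s, in which the tool goes at most 62.5 mm and 10.7 degrees, less where a joint would pass 70% of its speed; a pose out of reach is approached as far as the arm can. A call is refused whole if a number of a shift passes 0.0625 or a number of a turn 10.7, either way. A call with a gripper value outside its range is refused whole. The fingers move at their own pace and stop on an object; "force" is the grip in N (left out, the last holds). Time passes only in rows, so rows that do not move let the fingers close. It gives the time, the measured TCP pose, the force, the opening and the grip force at its end, in the units of the state.
- ctrl.observe(): the state, without advancing time (a new reading comes with each control period).
- camera(name): name is "scene" or "top" or "wrist"; returns (picture, depth): 480x640x3 uint8, red, green, blue; 480x640 float32, m along the optical axis (not along the pixel's ray), 0 where there is no reading.
- camera_params(name): a dict with "intrinsics" (3x3 intrinsics, pixels), "k1" (the pictures are not rectified: a ray, as slopes to the right and down, at radius r is drawn at 1 + k1 r^2 times it, then the intrinsics apply), "rvec" (rotation vector, rad) and "tvec" (3), from world to camera coordinates, as OpenCV has them. Camera axes: x right, y down, z forward; pixel columns grow to the right and rows downward; lengths in m; the calibration is good to about 2 mm. A picture is of the moment at which its call begins: read the wrist's pose just before it. camera_params takes no time and is no camera call; for the wrist camera it gives the pose at the moment of the call.
- job.job_done(): hands the job in; it is judged then, once.
The state is a dict: "time": time; "joint_pos": joint angles; "qvel": joint speeds; "effort": joint torques, N m; "tool_pos": TCP position; "ee_rot": TCP orientation; "contact_force": force on the tool from outside, world axes, zero at the start; "wrist_torque": the same for the moment, N m; "opening": opening from 0.0 (shut) to 1.0 (fully open); "grasp_force": force on a finger pad.
Only numpy, scipy, OpenCV 4.12 (cv2) and the standard library are available. Lean on these libraries where they do the work, as an engineer would, in place of code of your own. Each camera call takes 0.05 s, during which the arm holds its last target. There are 200 camera calls.

## Working session

There is one attempt and no reset: what is moved stays moved. The work goes in short steps, Python scripts to look and compute and a tool call to move; the robot and the scene stay as the last step left them, time stands still between calls to the robot, and variables do not carry over. Pictures are saved under pics/ and viewed, at most 14 in all, crops included, and the job is handed in when it is done.

Besides the shell and the picture viewer there is one more tool, called after "Request:" as name(argument=value, ...) on one line, values as JSON. step_arm: Moves the arm, as the interface text tells. Its arguments: {"type":"object","properties":{"increments":{"type":"array","items":{"type":"array","items":{"type":"array","items":{"type":"number"}}}},"force":{"type":"number"}},"required":["increments"]}

```bash
mkdir -p pics
cat > h.py <<'E'
import numpy as np, cv2
from cell import ctrl, camera, camera_params, job
def snap(n,f):
    p=camera_params(n); im,d=camera(n); cv2.imwrite(f'pics/{f}.png',im[:,:,::-1]); np.savez(f'pics/{f}.npz',im=im,d=d,**{k:np.array(v) for k,v in p.items()}); return im,d,p
def load(f):
    z=np.load(f'pics/{f}.npz'); return z['im'],z['d'],z
def cloud(d,p):
    K=np.array(p['intrinsics']);k1=float(p['k1']);v,u=np.mgrid[:480,:640]
    q=cv2.undistortPoints(np.stack([u,v],-1).reshape(-1,1,2).astype(float),K,np.array([k1,0,0,0.])).reshape(480,640,2)
    c=np.concatenate([q,np.ones((480,640,1))],-1)*d[...,None]
    R=cv2.Rodrigues(np.array(p['rvec'],float))[0]
    return (c-np.array(p['tvec']).ravel())@R
E
python3 - <<'E'
from h import *
s=ctrl.observe(); print({k:np.round(v,3) for k,v in s.items()}, ctrl.grip_depth)
for n in('top','scene'):snap(n,n+'0')
E
```

```text
{'time': np.float64(0.0), 'joint_pos': array([-1.366,  0.116,  1.442, -0.   ,  1.584, -0.038]), 'qvel': array([ 0.   ,  0.001,  0.002, -0.   ,  0.001,  0.001]), 'effort': array([-0.0000e+00, -7.2126e+01, -6.2260e+01,  7.8000e-02,  2.4000e-02,
       -0.0000e+00]), 'tool_pos': array([ 0.162, -0.655,  0.218]), 'ee_rot': array([-0.001,  0.993,  0.121, -0.   ]), 'contact_force': array([0.018, 0.595, 0.396]), 'wrist_torque': array([-0.027, -0.003, -0.019]), 'grasp_force': np.float64(0.0), 'opening': np.float64(1.001)} 0.0188
```

View pics/top0.png

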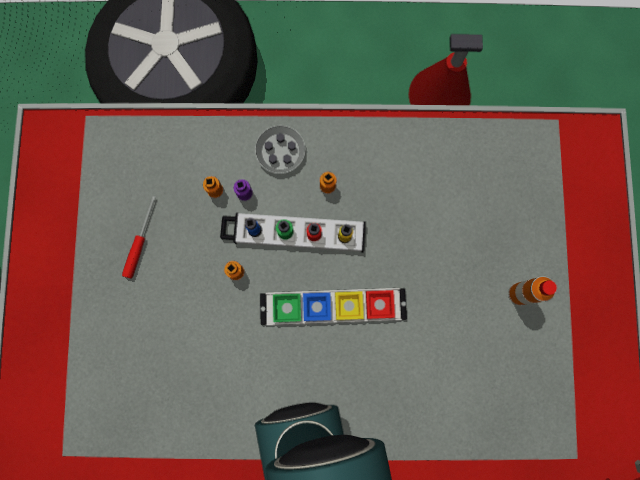

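View pics/scene0.png

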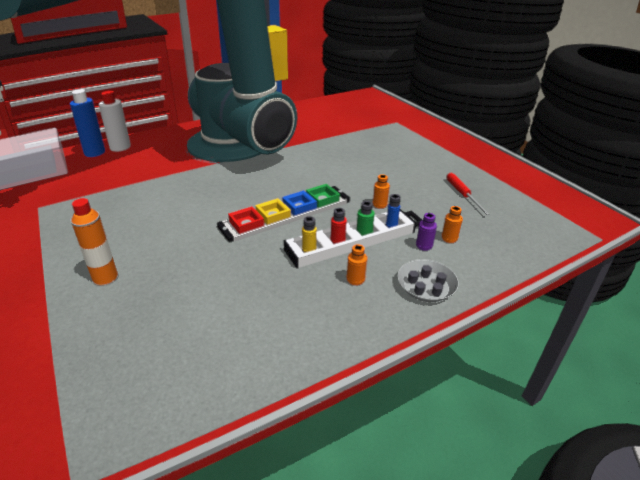

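The top view shows the sockets at blue (253,229), green (284,230), red (314,232) and yellow (346,234). The holders are at green (287,307), blue (317,307), yellow (349,306) and red (380,304). The look-alikes stand outside the rack: orange at (212,186), (328,182) and (234,270), purple at (243,189). I'll locate everything by colour and depth.

```bash
cat > m.py <<'E'
from h import *
for f in('top0','scene0'):
    im,d,p=load(f); P=cloud(d,p); hsv=cv2.cvtColor(im,cv2.COLOR_RGB2HSV); H,S,V=[hsv[...,i].astype(int) for i in range(3)]
    ok=(d>0)&(S>120)&(V>50)&(P[...,0]>.2)&(P[...,0]<.9)&(abs(P[...,1])<.35)
    print(f)
    for n,c in dict(red=((H<4)|(H>174)),orange=(H>=6)&(H<17),yellow=(H>=20)&(H<34),green=(H>45)&(H<85),blue=(H>95)&(H<125),purple=(H>=127)&(H<160)).items():
        k,l,st,ce=cv2.connectedComponentsWithStats((ok&c).astype('uint8'))
        for i in range(1,k):
            if st[i,4]<25: continue
            q=P[l==i]; z=q[:,2]
            t=q[z>z.max()-.012] if z.max()>.045 else q[z>.024]
            if len(t)<5:continue
            print(n,ce[i].round(),st[i,4],'zmax %.3f'%z.max(),'min',t.min(0).round(3),'max',t.max(0).round(3),'mid',((t.min(0)+t.max(0))/2).round(3)[:2], 'rect', np.round(cv2.minAreaRect(t[:,:2].astype('float32')*1000)[:],1) if 0 else [np.round(x,1) for x in cv2.minAreaRect(t[:,:2].astype('float32')*1000)])
    B=(V<70)&(d>0)&(P[...,0]>.4)&(P[...,0]<.8)&(abs(P[...,1])<.3)&(P[...,2]>.083)
    k,l,st,ce=cv2.connectedComponentsWithStats(B.astype('uint8'))
    for i in range(1,k):
        if st[i,4]>6: q=P[l==i]; print('drive',ce[i].round(),st[i,4],[np.round(x,1) for x in cv2.minAreaRect(q[:,:2].astype('float32')*1000)],np.median(q[:,2]).round(4))
E
python3 m.py
```

```text
top0
red [314. 234.] 121 zmax 0.095 min [0.625 0.005 0.084] max [0.636 0.025 0.095] mid [0.63  0.015] rect [array([633.7,  13.3]), array([23.1,  7.7]), np.float64(59.2)]
red [380. 304.] 683 zmax 0.038 min [ 0.434 -0.165  0.024] max [ 0.498 -0.102  0.038] mid [ 0.466 -0.133] rect [array([ 466.3, -133.8]), array([61.4, 61.4]), np.float64(2.5)]
orange [327. 182.] 271 zmax 0.089 min [ 0.734 -0.025  0.077] max [ 0.758 -0.003  0.089] mid [ 0.746 -0.014] rect [array([745.8, -14. ]), array([23.5, 22.5]), np.float64(0.4)]
orange [213. 187.] 284 zmax 0.089 min [0.722 0.24  0.077] max [0.744 0.264 0.089] mid [0.733 0.252] rect [array([733.1, 251.8]), array([20.5, 23.3]), np.float64(15.4)]
orange [234. 270.] 261 zmax 0.089 min [0.528 0.184 0.078] max [0.55  0.208 0.089] mid [0.539 0.196] rect [array([539.3, 195.9]), array([22.2, 23.4]), np.float64(0.5)]
yellow [344. 236.] 101 zmax 0.081 min [ 0.611 -0.068  0.069] max [ 0.629 -0.041  0.081] mid [ 0.62  -0.055] rect [array([619., -53.]), array([27.5, 14.8]), np.float64(76.5)]
yellow [349. 305.] 677 zmax 0.037 min [ 0.432 -0.095  0.024] max [ 0.495
[... 3629 characters left out ...]
1] rect [array([728. , 181.5]), array([21.6, 21.6]), np.float64(28.2)]
drive [394. 199.] 53 [array([641.3, 153.1]), array([20.2, 19.4]), np.float64(76.5)] 0.0889
drive [366. 206.] 56 [array([635.2,  81.6]), array([19.7, 22.2]), np.float64(85.9)] 0.0891
drive [339. 213.] 59 [array([630.2,  15.2]), array([22.3, 19.4]), np.float64(5.4)] 0.0899
drive [429. 215.] 11 [array([726.4, 183.1]), array([9.2, 9.4]), np.float64(28.5)] 0.0843
drive [309. 219.] 25 [array([624.1, -53.6]), array([12.3, 16.4]), np.float64(61.4)] 0.0921
drive [309. 224.] 36 [array([632.6, -58.6]), array([20.6,  8.6]), np.float64(57.1)] 0.0868
drive [358. 247.] 9 [array([744.3, -12.9]), array([7.7, 7.6]), np.float64(55.2)] 0.084
```

Every socket measures 92 mm at its drive end, which is right for an 8 mm pocket floor plus 84 mm. The holder tops come out near 32 mm and their blocks about 61 mm wide. My estimates:

| Colour | Socket (x, y) | Holder (x, y) |
|---|---|---|
| Blue | (.639, .154) | (.460, .0105) |
| Green | (.635, .082) | (.457, .0775) |
| Red | (.629, .016) | (.466, -.134) |
| Yellow | (.627, -.055) | (.463, -.064) |

I'll close the fingers across the row, so tool y lies along world x. First I turn the tool by -76°.

Request:
step_arm(increments=[[[0, 0, 0, -9.5, -0.3], [0, 0, 0, -9.5, -0.3], [0, 0, 0, -9.5, -0.3], [0, 0, 0, -9.5, -0.3], [0, 0, 0, -9.5, -0.3], [0, 0, 0, -9.5, -0.3], [0, 0, 0, -9.5, -0.3], [0, 0, 0, -9.5, -0.3]]], force=25)

```text
time: 1.1
tool_pos: [0.1623, -0.6551, 0.2182]
ee_rot: [-0.0, 0.706, 0.709, 0.0]
contact_force: [-0.2, -0.2, -0.5]
opening: 0.649
grasp_force: 0.0
```

Request:
step_arm(increments=[[[0.04, 0.035, 0, 0, -0.3], [0.04, 0.035, 0, 0, -0.3], [0.04, 0.035, 0, 0, -0.3], [0.04, 0.035, 0, 0, -0.3], [0.04, 0.035, 0, 0, -0.3], [0.04, 0.035, 0, 0, -0.3], [0.04, 0.035, 0, 0, -0.3], [0.04, 0.035, 0, 0, -0.3], [0.04, 0.035, 0, 0, -0.3], [0.04, 0.035, 0, 0, -0.3]]])

```text
time: 2.35
tool_pos: [0.5137, -0.2542, 0.2185]
ee_rot: [-0.0, 0.708, 0.707, -0.0]
contact_force: [1.4, -1.3, 0.5]
opening: 0.651
grasp_force: 0.0
```

Request:
step_arm(increments=[[[0.04, 0.022, 0, 0, -0.3], [0.04, 0.022, 0, 0, -0.3], [0.04, 0.022, 0, 0, -0.3], [0.04, 0.023, 0, 0, -0.3], [0.04, 0.024, 0, 0, -0.3], [0, 0, 0, 0, -0.3]]])

```text
time: 3.1
tool_pos: [0.6269, -0.0535, 0.2178]
ee_rot: [-0.001, 0.707, 0.708, -0.0]
contact_force: [0.7, -0.1, -0.4]
opening: 0.651
grasp_force: 0.0
```

Run:
```python
from h import *
s=ctrl.observe(); im,d,p=snap('wrist','w1'); print(s['tool_pos'].round(4)); P=cloud(d,p)
m=(d>0)&(P[...,2]>.085)&(P[...,2]<.11)&(P[...,0]>.5)&(P[...,0]<.7)
k,l,st,ce=cv2.connectedComponentsWithStats(m.astype('uint8'))
for i in range(1,k):
    if st[i,4]>60: q=P[l==i]; print(ce[i].round(),st[i,4],[np.round(x,1) for x in cv2.minAreaRect(q[:,:2].astype('float32')*1000)],np.median(q[:,2]).round(4))
```

```text
[ 0.6269 -0.0535  0.2178]
[329.  55.] 834 [array([633.9,  84. ]), array([23. , 23.5]), np.float64(53.1)] 0.0909
[321. 144.] 729 [array([628.4,  17.7]), array([23.3, 23.5]), np.float64(0.3)] 0.091
[320. 230.] 623 [array([626.7, -54.3]), array([23.6, 23.5]), np.float64(78.4)] 0.091
```

View pics/w1.png

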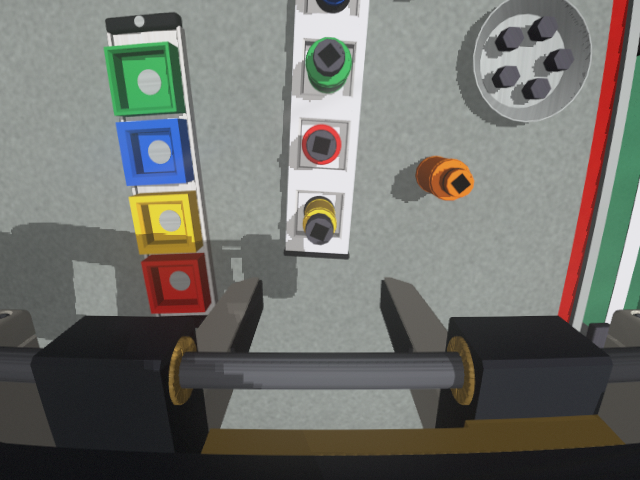

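The wrist view shows the yellow drive end at (320,230), red at (321,144) and green at (329,55). Their diameters come out at 23.5 mm and top height at 91 mm, so the positions are good. Yellow is at (.627,-.054), so I descend there and grip.

Request:
step_arm(increments=[[[0, 0, 0.05, 0, -0.3], [0, 0, 0.05, 0, -0.3], [0, 0, 0.05, 0, -0.3], [0, 0, 0.02, 0, -0.3], [0, 0, 0.014, 0, -0.3], [0, 0, 0, 0, 0.1], [0, 0, 0, 0, 0.4], [0, 0, 0, 0, 0.8], [0, 0, 0, 0, 0.8], [0, 0, 0, 0, 0.8]]])

```text
time: 4.4
tool_pos: [0.6265, -0.056, 0.0356]
ee_rot: [0.0, 0.708, 0.707, 0.0]
contact_force: [-1.5, -0.2, 6.2]
opening: 0.33
grasp_force: 24.8
```

Held at 30.7 mm opening, as expected for the 31 mm sleeve. Next I lift and carry to the yellow holder.

Request:
step_arm(increments=[[[0, 0, -0.02, 0, 0.8], [0, 0, -0.04, 0, 0.8], [0, 0, -0.04, 0, 0.8], [0, -0.023, -0.01, 0, 0.8], [-0.003, -0.04, 0, 0, 0.8], [-0.003, -0.04, 0, 0, 0.8], [-0.0035, -0.04, 0, 0, 0.8], [0, -0.02, 0, 0, 0.8], [0, 0, 0, 0, 0.8], [0, 0, 0, 0, 0.8]]])

```text
time: 5.65
tool_pos: [0.4638, -0.0652, 0.1454]
ee_rot: [0.0, 0.708, 0.707, 0.0]
contact_force: [-0.3, -0.4, -1.4]
opening: 0.333
grasp_force: 24.9
```

Run:
```python
from h import *
s=ctrl.observe(); im,d,p=snap('wrist','w2'); print(s['tool_pos'].round(4),s['contact_force']); P=cloud(d,p)
hsv=cv2.cvtColor(im,cv2.COLOR_RGB2HSV); H,S,V=[hsv[...,i].astype(int) for i in range(3)]
for n,c in dict(red=((H<4)|(H>174)),yellow=(H>=20)&(H<34),green=(H>45)&(H<85),blue=(H>95)&(H<125)).items():
    m=(d>0)&(S>120)&c&(P[...,2]>.029)&(P[...,2]<.038)&(P[...,0]<.52)
    if m.sum()>50:print(n,m.sum(),[np.round(x,1) for x in cv2.minAreaRect(P[m][:,:2].astype('float32')*1000)])
m=(d>0)&(P[...,2]>.19)&(P[...,2]<.215)&(abs(P[...,1]-s['tool_pos'][1])<.03)&(abs(P[...,0]-s['tool_pos'][0])<.025)
print(m.sum(),[np.round(x,1) for x in cv2.minAreaRect(P[m][:,:2].astype('float32')*1000)] if m.sum()>4 else '', P[m][:,2].max() if m.any() else '')
```

```text
[ 0.4638 -0.0652  0.1454] [-0.29292328 -0.43598465 -1.38655555]
yellow 2137 [array([463.7, -63.5]), array([61.9, 62.4]), np.float64(2.3)]
green 1985 [array([457.7,  76.9]), array([61.9, 61.3]), np.float64(2.1)]
blue 3596 [array([460.5,   9.7]), array([61.7, 62.1]), np.float64(2.5)]
3884 [array([464.1, -62.7]), array([24.3, 49.3]), np.float64(89.4)] 0.2149545214590542
```

View pics/w2.png

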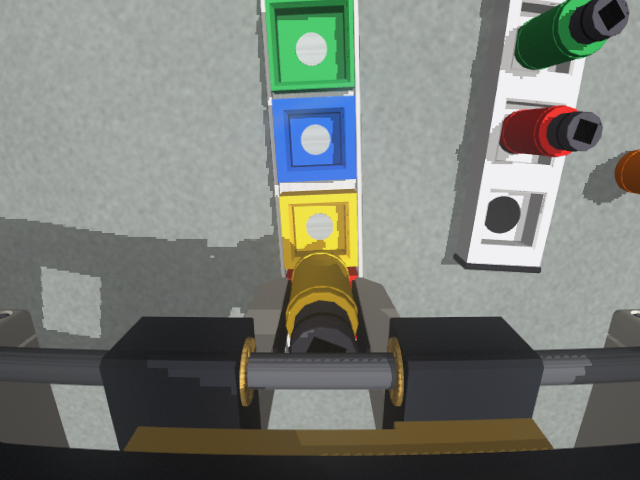

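The yellow socket hangs upright at (322,300), and its holder at (318,228) is confirmed at (.4637,-.0635). It's aligned, so I lower it.

Request:
step_arm(increments=[[[0, 0, 0.04, 0, 0.8], [0, 0, 0.04, 0, 0.8], [0, 0, 0.015, 0, 0.8], [0, 0, 0.005, 0, 0.8], [0, 0, 0.002, 0, 0.8], [0, 0, 0.001, 0, 0.8], [0, 0, 0.001, 0, 0.8], [0, 0, 0, 0, 0.8]]])

```text
time: 6.7
tool_pos: [0.4633, -0.0652, 0.041]
ee_rot: [0.0, 0.708, 0.707, 0.0]
contact_force: [0.0, 0.4, -2.0]
opening: 0.329
grasp_force: 24.9
```

Not yet in contact, so I creep down a little further.

Request:
step_arm(increments=[[[0, 0, 0.0008, 0, 0.8], [0, 0, 0.0008, 0, 0.8], [0, 0, 0, 0, 0.8]]])

```text
time: 7.08
tool_pos: [0.4633, -0.0653, 0.0404]
ee_rot: [0.0, 0.708, 0.707, -0.0]
contact_force: [-9.3, 0.5, 15.9]
opening: 0.331
grasp_force: 25.0
```

Contact is at the right height (.0404 against .0406 expected). I release, rise and go to red.

Request:
step_arm(increments=[[[0, 0, 0, 0, 0.2], [0, 0, 0, 0, 0.0], [0, 0, 0, 0, -0.3], [0, 0, -0.02, 0, -0.3], [0, 0, -0.05, 0, -0.3], [0, 0, -0.05, 0, -0.3], [0.02, 0.04, 0, 0, -0.3], [0.02, 0.04, 0, 0, -0.3], [0.02, 0.04, 0, 0, -0.3], [0.023, 0.045, 0, 0, -0.3]]])

```text
time: 8.32
tool_pos: [0.6296, 0.0183, 0.1589]
ee_rot: [0.0, 0.708, 0.707, 0.0]
contact_force: [0.0, -1.3, 0.5]
opening: 0.652
grasp_force: 0.0
```

Request:
step_arm(increments=[[[0, 0, 0, 0, -0.3], [0, 0, 0.05, 0, -0.3], [0, 0, 0.05, 0, -0.3], [0, 0, 0.024, 0, -0.3], [0, 0, 0, 0, 0.1], [0, 0, 0, 0, 0.4], [0, 0, 0, 0, 0.7], [0, 0, 0, 0, 0.7], [0, 0, 0, 0, 0.7]]])

```text
time: 9.45
tool_pos: [0.6287, 0.0175, 0.0367]
ee_rot: [0.001, 0.708, 0.707, 0.0]
contact_force: [-4.3, -0.1, 8.6]
opening: 0.366
grasp_force: 24.8
```

Red is held (34 mm). I carry it to the red holder at (.4665,-.134).

Request:
step_arm(increments=[[[0, 0, -0.02, 0, 0.7], [0, 0, -0.045, 0, 0.7], [0, 0, -0.045, 0, 0.7], [-0.02, -0.02, -0.01, 0, 0.7], [-0.03, -0.03, 0, 0, 0.7], [-0.03, -0.035, 0, 0, 0.7], [-0.03, -0.035, 0, 0, 0.7], [-0.03, -0.03, 0, 0, 0.7], [-0.0115, -0.0125, 0, 0, 0.7], [0, 0, 0, 0, 0.7]]])

```text
time: 10.7
tool_pos: [0.4655, -0.1341, 0.1561]
ee_rot: [0.001, 0.708, 0.706, 0.0]
contact_force: [-0.6, -0.1, -3.3]
opening: 0.364
grasp_force: 24.8
```

Request:
step_arm(increments=[[[0, 0, 0.04, 0, 0.7], [0, 0, 0.045, 0, 0.7], [0, 0, 0.015, 0, 0.7], [0, 0, 0.007, 0, 0.7], [0, 0, 0.003, 0, 0.7], [0, 0, 0, 0, 0.7]]])

```text
time: 11.45
tool_pos: [0.4661, -0.1338, 0.0461]
ee_rot: [0.001, 0.708, 0.707, 0.0]
contact_force: [0.3, -0.6, -3.5]
opening: 0.36
grasp_force: 24.8
```

Request:
step_arm(increments=[[[0, 0, 0.002, 0, 0.7], [0, 0, 0.001, 0, 0.7], [0, 0, 0.001, 0, 0.7], [0, 0, 0, 0, 0.7]]])

```text
time: 11.95
tool_pos: [0.4658, -0.1339, 0.0418]
ee_rot: [0.0, 0.708, 0.707, 0.0]
contact_force: [-3.8, 0.9, 5.8]
opening: 0.36
grasp_force: 24.9
```

In contact at the expected height. I release and go to green at (.634,.083).

Request:
step_arm(increments=[[[0, 0, 0, 0, 0.1], [0, 0, 0, 0, -0.1], [0, 0, 0, 0, -0.3], [0, 0, -0.02, 0, -0.3], [0, 0, -0.05, 0, -0.3], [0, 0, -0.05, 0, -0.3], [0.03, 0.024, 0, 0, -0.3], [0.04, 0.03, 0, 0, -0.3], [0.04, 0.03, 0, 0, -0.3], [0.04, 0.03, 0, 0, -0.3]]])

```text
time: 13.2
tool_pos: [0.5807, 0.0176, 0.1611]
ee_rot: [0.0, 0.708, 0.707, 0.0]
contact_force: [-0.2, -0.4, 0.3]
opening: 0.651
grasp_force: 0.0
```

Request:
step_arm(increments=[[[0.04, 0.03, 0, 0, -0.3], [0.027, 0.024, 0, 0, -0.3], [0, 0, 0, 0, -0.3], [0, 0, 0, 0, -0.3]]])

```text
time: 13.7
tool_pos: [0.6336, 0.0828, 0.1608]
ee_rot: [-0.0, 0.708, 0.707, -0.0]
contact_force: [0.7, 0.0, 0.0]
opening: 0.648
grasp_force: 0.0
```

Request:
step_arm(increments=[[[0, 0, 0.05, 0, -0.3], [0, 0, 0.05, 0, -0.3], [0, 0, 0.025, 0, -0.3], [0, 0, 0, 0, -0.1], [0, 0, 0, 0, 0.1], [0, 0, 0, 0, 0.4], [0, 0, 0, 0, 0.6], [0, 0, 0, 0, 0.6], [0, 0, 0, 0, 0.6]]])

```text
time: 14.82
tool_pos: [0.6344, 0.083, 0.038]
ee_rot: [0.001, 0.708, 0.707, 0.001]
contact_force: [-5.8, -1.0, 8.6]
opening: 0.407
grasp_force: 24.9
```

Green is held (38 mm). I carry it to the green holder at (.4575,.077).

Request:
step_arm(increments=[[[0, 0, -0.02, 0, 0.6], [0, 0, -0.045, 0, 0.6], [0, 0, -0.045, 0, 0.6], [0, -0.017, -0.01, 0, 0.6], [-0.002, -0.04, 0, 0, 0.6], [-0.003, -0.04, 0, 0, 0.6], [-0.002, -0.04, 0, 0, 0.6], [0, -0.03, 0, 0, 0.6], [0, -0.01, 0, 0, 0.6], [0, 0, 0, 0, 0.6]]])

```text
time: 16.08
tool_pos: [0.4572, 0.0764, 0.1571]
ee_rot: [0.001, 0.708, 0.707, 0.001]
contact_force: [0.7, -0.2, -4.1]
opening: 0.406
grasp_force: 24.9
```

Request:
step_arm(increments=[[[0, 0, 0.04, 0, 0.6], [0, 0, 0.045, 0, 0.6], [0, 0, 0.015, 0, 0.6], [0, 0, 0.007, 0, 0.6], [0, 0, 0.003, 0, 0.6], [0, 0, 0, 0, 0.6]]])

```text
time: 16.82
tool_pos: [0.4575, 0.0764, 0.047]
ee_rot: [0.0, 0.708, 0.707, 0.001]
contact_force: [-0.1, 0.1, -4.3]
opening: 0.404
grasp_force: 24.9
```

Request:
step_arm(increments=[[[0, 0, 0.002, 0, 0.6], [0, 0, 0.001, 0, 0.6], [0, 0, 0.001, 0, 0.6], [0, 0, 0, 0, 0.6]]])

```text
time: 17.32
tool_pos: [0.4571, 0.0764, 0.043]
ee_rot: [0.0, 0.708, 0.707, 0.0]
contact_force: [-4.6, 0.7, 6.7]
opening: 0.407
grasp_force: 24.9
```

In contact. I release and go above blue to check its position.

Request:
step_arm(increments=[[[0, 0, 0, 0, 0.1], [0, 0, 0, 0, -0.1], [0, 0, 0, 0, -0.3], [0, 0, -0.02, 0, -0.3], [0, 0, -0.06, 0, -0.3], [0, 0, -0.06, 0, -0.3], [0.02, 0.046, -0.03, 0, -0.3], [0.02, 0.046, 0, 0, -0.3], [0.02, 0.046, 0, 0, -0.3], [0.018, 0.044, 0, 0, -0.3]]])

```text
time: 18.58
tool_pos: [0.6405, 0.1548, 0.2118]
ee_rot: [-0.0, 0.708, 0.707, -0.0]
contact_force: [-1.1, -0.0, 1.4]
opening: 0.652
grasp_force: 0.0
```

Request:
step_arm(increments=[[[0, 0, 0, 0, -0.3], [0, 0, 0, 0, -0.3]]])

```text
time: 18.82
tool_pos: [0.6387, 0.1539, 0.2117]
ee_rot: [-0.0, 0.708, 0.707, -0.0]
contact_force: [-0.4, 0.1, 0.8]
opening: 0.648
grasp_force: 0.0
```

Run:
```python
from h import *
s=ctrl.observe(); im,d,p=snap('wrist','w3'); print(s['tool_pos'].round(4)); P=cloud(d,p)
m=(d>0)&(P[...,2]>.082)&(P[...,2]<.11)&(P[...,0]>.4)&(P[...,0]<.8)
k,l,st,ce=cv2.connectedComponentsWithStats(m.astype('uint8'))
for i in range(1,k):
    if st[i,4]>60: q=P[l==i]; print(ce[i].round(),st[i,4],[np.round(x,1) for x in cv2.minAreaRect(q[:,:2].astype('float32')*1000)],np.median(q[:,2]).round(4))
```

```text
[0.6387 0.1539 0.2117]
[440. 109.] 660 [array([734. , 252.6]), array([23.5, 23.2]), np.float64(16.8)] 0.0831
[202. 179.] 571 [array([540.6, 197.3]), array([23.2, 22.7]), np.float64(6.6)] 0.083
[425. 196.] 584 [array([727.4, 182.7]), array([23.6, 23.7]), np.float64(64.6)] 0.0831
[321. 226.] 695 [array([639.8, 157.6]), array([23.7, 24.1]), np.float64(2.0)] 0.0909
[124. 307.] 478 [array([458.9,  82.9]), array([15.6, 24.2]), np.float64(78.3)] 0.0949
```

View pics/w3.png

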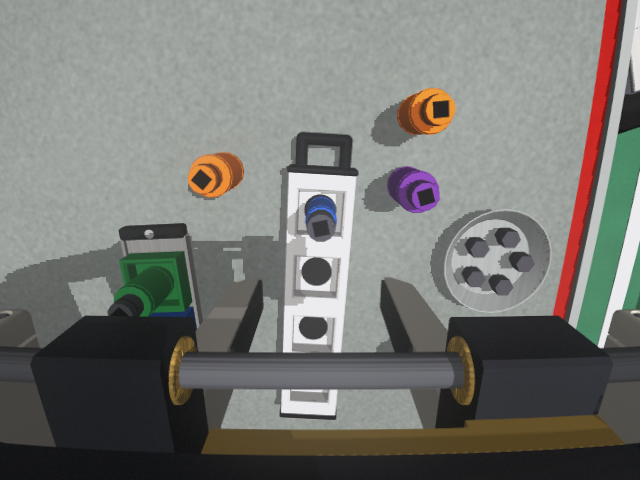

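The blue drive end is at (321,226), giving (.640,.157). Purple at (425,196) and orange at (202,179) are clear of the fingers. I nudge +2 mm in y, descend and grip.

Request:
step_arm(increments=[[[0.002, 0.001, 0.05, 0, -0.3], [0, 0, 0.05, 0, -0.3], [0, 0, 0.05, 0, -0.3], [0, 0, 0.026, 0, -0.3], [0, 0, 0, 0, 0.1], [0, 0, 0, 0, 0.4], [0, 0, 0, 0, 0.8], [0, 0, 0, 0, 0.8], [0, 0, 0, 0, 0.8], [0, 0, 0, 0, 0.8]]])

```text
time: 20.12
tool_pos: [0.6403, 0.1562, 0.0371]
ee_rot: [0.0, 0.708, 0.707, 0.0]
contact_force: [-4.3, 0.1, 6.3]
opening: 0.3
grasp_force: 24.8
```

Blue is held (28 mm). I carry it to the blue holder at (.460,.010).

Request:
step_arm(increments=[[[0, 0, -0.02, 0, 0.8], [0, 0, -0.045, 0, 0.8], [0, 0, -0.045, 0, 0.8], [-0.016, -0.02, -0.01, 0, 0.8], [-0.03, -0.035, 0, 0, 0.8], [-0.03, -0.04, 0, 0, 0.8], [-0.03, -0.04, 0, 0, 0.8], [-0.03, -0.03, 0, 0, 0.8], [-0.0105, -0.015, 0, 0, 0.8], [0, 0, 0, 0, 0.8]]])

```text
time: 21.38
tool_pos: [0.4595, 0.0093, 0.1574]
ee_rot: [0.001, 0.708, 0.706, 0.001]
contact_force: [0.3, 0.1, -2.4]
opening: 0.298
grasp_force: 24.9
```

Run:
```python
from h import *
snap('wrist','w4')
```

```text
(no output)
```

View pics/w4.png

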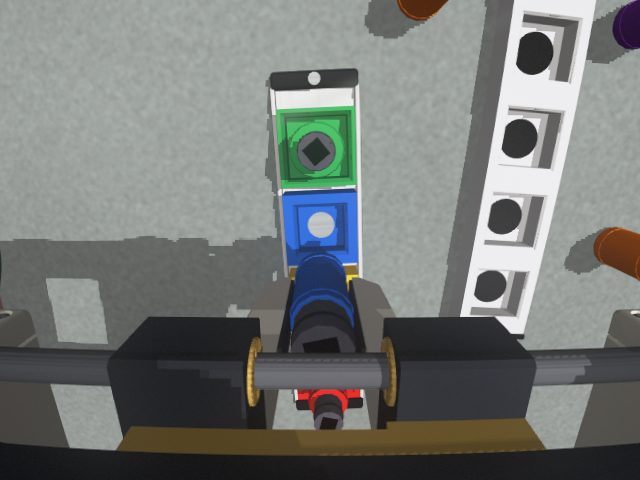

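Green stands centred in its holder at (316,150). Blue hangs upright over its own at (322,300), so I lower it.

Request:
step_arm(increments=[[[0, 0.001, 0.04, 0, 0.8], [0, 0, 0.045, 0, 0.8], [0, 0, 0.015, 0, 0.8], [0, 0, 0.008, 0, 0.8], [0, 0, 0.003, 0, 0.8], [0, 0, 0, 0, 0.8]]])

```text
time: 22.18
tool_pos: [0.4614, 0.0099, 0.0461]
ee_rot: [0.0, 0.708, 0.707, 0.0]
contact_force: [-1.0, -0.6, -2.7]
opening: 0.299
grasp_force: 24.9
```

Request:
step_arm(increments=[[[0, 0, 0.002, 0, 0.8], [0, 0, 0.001, 0, 0.8], [0, 0, 0.001, 0, 0.8], [0, 0, 0, 0, 0.8]]])

```text
time: 22.68
tool_pos: [0.4612, 0.0098, 0.0423]
ee_rot: [0.0, 0.708, 0.707, 0.0]
contact_force: [-5.7, -0.5, 11.6]
opening: 0.295
grasp_force: 24.9
```

In contact at the expected height. I release, rise and back off for a final look.

Request:
step_arm(increments=[[[0, 0, 0, 0, 0.3], [0, 0, 0, 0, 0.1], [0, 0, 0, 0, -0.3], [0, 0, -0.02, 0, -0.3], [0, 0, -0.05, 0, -0.3], [0, 0, -0.06, 0, -0.3], [0, 0, -0.06, 0, -0.3], [-0.06, 0, 0, 0, -0.3], [-0.06, 0, 0, 0, -0.3], [-0.06, 0, 0, 0, -0.3]]])

```text
time: 23.92
tool_pos: [0.4602, -0.1719, 0.2313]
ee_rot: [0.0, 0.707, 0.707, 0.0]
contact_force: [1.0, -0.3, 1.1]
opening: 0.649
grasp_force: 0.0
```

Request:
step_arm(increments=[[[-0.05, 0, 0, 0, -0.3], [-0.05, 0, 0, 0, -0.3], [0, 0, 0, 0, -0.3], [0, 0, 0, 0, -0.3]]])

```text
time: 24.42
tool_pos: [0.4603, -0.2698, 0.2309]
ee_rot: [-0.0, 0.708, 0.706, 0.0]
contact_force: [-0.4, -0.7, -0.1]
opening: 0.651
grasp_force: 0.0
```

Run:
```python
from h import *
im,d,p=snap('scene','scene1'); P=cloud(d,p); c=im[160:320,180:420,::-1]; cv2.imwrite('pics/s1c.png',cv2.resize(c,None,fx=3,fy=3,interpolation=2))
im,d,p=snap('wrist','w5'); 
for n,P in(('wrist',cloud(d,p)),('scene',P)):
  m=(P[...,2]>.08)&(P[...,2]<.11)&(P[...,0]>.4)&(P[...,0]<.52)&(abs(P[...,1])<.17)
  k,l,st,ce=cv2.connectedComponentsWithStats(m.astype('uint8'))
  for i in range(1,k):
    if st[i,4]>20: q=P[l==i]; print(n,ce[i].round(),[np.round(x,1) for x in cv2.minAreaRect(q[:,:2].astype('float32')*1000)],np.percentile(q[:,2],90).round(4))
```

```text
wrist [326.  61.] [array([ 466.4, -134.5]), array([24.1, 23.7]), np.float64(66.5)] 0.0969
scene [323. 172.] [array([458.4,  76.8]), array([24.2, 23.5]), np.float64(20.2)] 0.0978
scene [299. 179.] [array([461.5,  10.6]), array([21.7, 26.6]), np.float64(63.6)] 0.0973
scene [271. 187.] [array([465.6, -65.5]), array([23.4, 22.3]), np.float64(59.1)] 0.0976
scene [243. 195.] [array([ 466., -135.]), array([25.6, 23.3]), np.float64(8.3)] 0.0977
```

View pics/s1c.png

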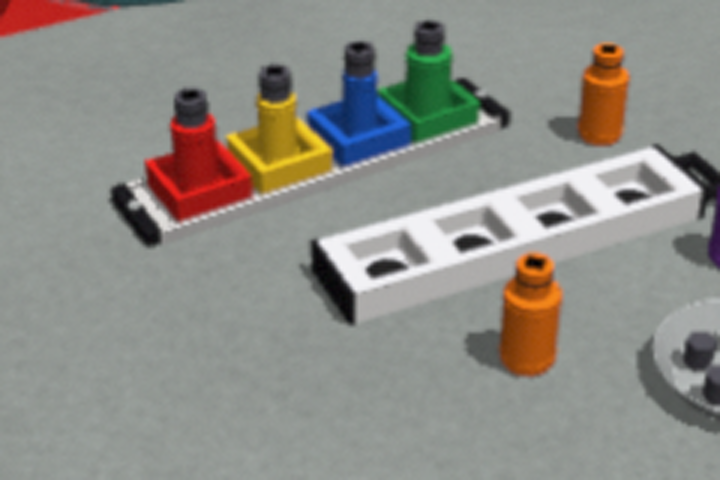

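All four sockets stand upright in their own holders (red 190,150; yellow 277,120; blue 360,95; green 430,70 in the crop). Their tops are at 97 mm (13 + 84), so they are fully seated. The look-alikes are undisturbed.

```bash
python3 -c "
from cell import job; print(job.job_done())"
```

```text
the job is handed in; nothing more can be done
None
```

The job is handed in at about 24 s: all four sockets stand upright and fully seated in the holders of their own colours, and the spray can, screwdriver and look-alikes were left alone.

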